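# Aim the dust nozzle at the carving

### The arm

A 6-joint arm with a two-finger parallel gripper is mounted at the origin on a cart in front of the work surface, level with it; the furniture and walls round the work are solid. World frame = base frame: x ahead of the robot, y to its left, z up, the work surface at z = 0. Lengths are in m, angles in rad, forces in N, time in s.
With the tool pointing down it reaches from about 0.35 to 0.875 m from the base axis. Payload 4.2 kg.
Tool frame: the origin (TCP) lies midway between the tips of the shut fingers; the grasp point (between the pads) lies 19 mm behind it (bot.grip_depth is the distance from the TCP to the grasp point, in m); y points along the fingers, x is the direction in which the jaws open and shut, and the axes are right-handed (so a half turn about y gives the same grasp; the last joint's range is limited). The gripper opens to 87 mm and grips with 3 to 60 N. Pads are 19 mm wide; open, the fingers measure 117 mm over their backs; the gripper's body (75 mm by 190 mm) begins 51 mm behind the grasp point.
Start: joints at [-0.899, 0.385, 0.008, 0, -1.194, -0.259], TCP at [0.251, -0.572, 0.223] pointing down, gripper open.
Joint ranges: [-3.14, 3.14], [-1.21, 2.06], [-1.07, 1.41], [-3.16, 2.05], [-2.99, -0.16], [-3.1, 3.1]. Speed limits (rad/s): [2.79, 2.79, 3.14, 3.14, 3.14, 3.14].

### API

Orientations are given as a unit quaternion [w, x, y, z].
In Python, from plant import bot, camera, finder gives the robot as it stands.
- The arm moves only by the tool step_arm, never from a script. Its argument "rows" is a list of rows, each an object with "travel": the shift along the tool's x, y, z in m, a list of three; "spin": the turn about the tool's y in degrees; "grip": the opening, from -1 (shut) to 1 (fully open). A call has 1 to 10 rows; each row shifts and turns the commanded pose from where the row before left it, along the tool's axes as they then stand; what a row does not reach is not made up. A row lasts 1/12 s, in which the tool goes at most 41.7 mm and 7.16 degrees, less where a joint would pass 70% of its speed; a pose out of reach is approached as far as the arm can. A call with a gripper value outside its range is refused whole. The fingers move at their own pace and stop on an object; the grip force is fixed at half the most. Time passes only in rows, so rows that do not move let the fingers close. It gives the time, the measured TCP pose, the force and the opening at its end, in the units of the state.
- bot.sense(): the state, without advancing time (a new reading comes with each control period).
- camera(name): name is "scene" or "top"; returns a dict with "pixels" (400x640x3 uint8, red, green, blue), "camera_matrix" (3x3 intrinsics, pixels), "R" (3x3) and "t" (3): a world point X has camera coordinates R X + t. Camera axes: x right, y down, z forward; pixel columns grow to the right and rows downward; lengths in m; the calibration is good to about 2 mm. A picture is of the moment at which its call begins. There is no depth.
- bot.job_done(): hands the job in, once; it reports no verdict.
Trained networks look in a picture, given as the dict that the camera call returned (one of the last four; its "shot" number tells which), for a name from the list of things; names that differ only in an ending like _2 or _b are one class to them, and where a whole thing is asked for, a point or a joint stands for the part that bears it (a point fixed in the world has none). Each returns a list of dicts, best first, with "score" (0 to 1); they miss things now and then, are a little off and sometimes report something else, mostly with a low value. They report only what shows in the picture. A call takes as long as a camera call.
- finder.cut_out(picture, target): "pixels" (400x640 bool, what is visible of it) and "position" ([column, row] as shares, 0 to 1, of the picture: columns of its width, rows of its height, amid what is visible of it).
- finder.landmark_of(picture, target): "position" ([column, row] as shares, 0 to 1, of the picture: columns of its width, rows of its height: a listed point, or the origin of a listed thing).
The state is a dict: "t": time; "joint_positions": joint angles; "joint_velocities": joint speeds; "joint_efforts": joint torques, N m; "eef_pos": TCP position; "ee_rot": TCP orientation; "force": force on the tool from outside, world axes, zero at the start; "moment": the same for the moment, N m; "width": finger opening in m.
Only numpy, scipy, OpenCV 4.12 (cv2) and the standard library are available. Lean on these libraries where they do the work, as an engineer would, in place of code of your own. Each camera call takes 0.05 s, during which the arm holds its last target. There are 200 camera calls.

### The job

Two dust-suction nozzles stand on threaded stubs on the bench. Screw the one with the wide flat mouth further down (clockwise seen from above) until its mouth points straight at the middle of the round wooden rosette, and let go of it; the upright rib on top is there to turn it by. Leave the nozzle with the narrow round mouth as it is.

Things in the scene. Friction and masses are not known exactly. Their poses are not given: they have to be found in the camera images.
- flat_nozzle: Grey dust nozzle with a flat fishtail mouth 92 mm wide, 20 mm high, on a steel stub fixed to the bench. Origin on its screw axis, at the foot of its 58 mm round collar, about 30 mm above the bench; +z up, +x out of the mouth (rim 90 mm out, 12 to 32 mm above the origin). Right-hand thread: clockwise seen from above sinks it, 1.9 mm per radian. Turns at 0.08 N m and stays where it is left.
- flat_rib (a point): Middle of the top of the flat nozzle's upright rib, on the screw axis, 90 mm above the nozzle's origin, about 120 mm above the bench; axes as the nozzle's. Hold here: the rib is 46 mm long along x, 14 mm thick across y and stands 40 mm clear of the dome below it. At the start the mouth points 25 to 80 degrees anticlockwise of the rosette; no stop lies within 60 degrees past the aimed position.
- round_mouth (a point): Centre of the mouth of the other nozzle, which is alike but for its spout, a round pipe 30 to 36 mm in diameter. The point lies about 53 mm above the bench; its +x points out of that mouth, and that nozzle's screw axis is 90 mm behind it. It turns as easily: do not touch it.
- rosette: Round wooden rosette being carved, a disc 90 mm in diameter and 22 mm high, fixed to the bench 15 to 19 cm from the flat nozzle's axis. Origin: the middle of its underside, on the bench; +z up. (The roll of tape is also round, but pale with an open middle.)

How it is judged:
At the end, for the whole second after the job is handed in: The flat nozzle's mouth points at the rosette: the line straight out of the mouth passes within 32 mm of the rosette's middle (about 10 degrees), and the nozzle is at rest (x of rosette in the frame of flat_nozzle above 0.1 m and y of rosette in the frame of flat_nozzle between -0.032 and 0.032 m and angular speed of flat_nozzle below 0.05 rad/s); the robot touches nothing.
It fails at once if the round-mouthed nozzle is turned by more than about 10 degrees (its mouth moves more than 16 mm) (distance of round_mouth from where it was at the start of the episode above 0.016 m).
It also fails if it takes over 32 s, if anything falls off the work surface, if the arm or the gripper's body presses on something with over 40 N, if the wrist force passes 120 N, or if a joint passes its speed limit or range.

## Working session

There is one attempt and no reset: what is moved stays moved. The work goes in short steps, Python scripts to look and compute and a tool call to move; the robot and the scene stay as the last step left them, time stands still between calls to the robot, and variables do not carry over. Pictures are saved under pics/ and viewed, about 8 in all and at most 12, crops included, and the job is handed in when it is done.

Besides the shell and the picture viewer there is one more tool, called after "Emit:" as name(argument=value, ...), one argument or row to a line, values as JSON. step_arm: Moves the arm, as the interface text tells. Its arguments: {"type":"object","properties":{"rows":{"type":"array","items":{"type":"object","properties":{"travel":{"type":"array","items":{"type":"number"}},"spin":{"type":"number"},"grip":{"type":"number"}}}}},"required":["rows"]}

```bash
mkdir -p pics; cat > h.py <<'E'
import numpy as np, cv2
from plant import bot, camera, finder
def px(p): return np.array([p[0]*640,p[1]*400])
def onz(c,uv,z):
    d=c["R"].T@np.linalg.solve(c["camera_matrix"],[uv[0],uv[1],1]); o=-c["R"].T@c["t"]
    return o+d*(z-o[2])/d[2]
E
python3 - <<'E'
from h import *
s=bot.sense(); print({k:np.round(s[k],3) for k in("t","eef_pos","ee_rot","width")})
for n in("scene","top"):
    c=camera(n); cv2.imwrite(f"pics/{n}0.png",c["pixels"][:,:,::-1]); print(n,-c["R"].T@c["t"])
    for k,z in(("flat_nozzle",.03),("flat_rib",.12),("round_mouth",.053),("rosette",0)):
        for r in finder.landmark_of(c,k)[:2]:
            u=px(r["position"]); print(k,round(r["score"],2),u.round(1),onz(c,u,z).round(4))
E
```

```text
{'t': np.float64(0.0), 'eef_pos': array([ 0.251, -0.572,  0.221]), 'ee_rot': array([-0.388,  0.386,  0.592, -0.591]), 'width': np.float64(0.087)}
scene [-0.08567941  0.61130844  0.52141253]
flat_nozzle 0.94 [319.7 185.8] [ 0.6315 -0.1584  0.03  ]
flat_rib 0.75 [319.9 150.5] [ 0.6269 -0.1583  0.12  ]
round_mouth 0.64 [299.1 235. ] [0.4833 0.0616 0.053 ]
round_mouth 0.29 [319.4 150.6] [ 0.7461 -0.2853  0.053 ]
rosette 0.71 [390.  212.2] [ 0.4586 -0.1995  0.    ]
top [ 0.4433714  -0.06653132  0.93625839]
flat_nozzle 0.82 [370.2 154.4] [ 0.6128 -0.1609  0.03  ]
flat_rib 0.9 [374.7 142.1] [ 0.6226 -0.1621  0.12  ]
round_mouth 0.87 [283.6 206.9] [0.4898 0.0466 0.053 ]
round_mouth 0.23 [384.7 218.4] [ 0.4582 -0.1874  0.053 ]
rosette 0.76 [382.4 220.7] [ 0.4536 -0.1889  0.    ]
```

View pics/top0.png

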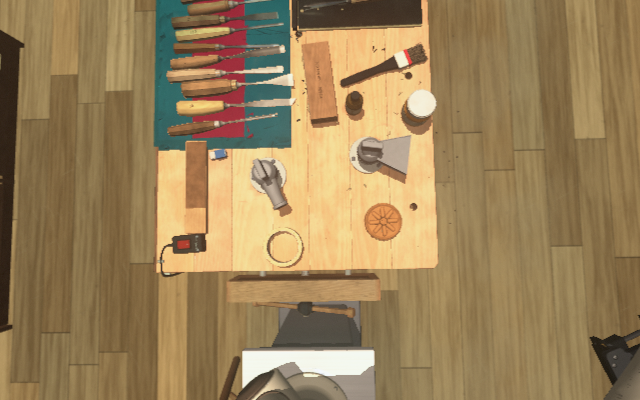

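View pics/scene0.png

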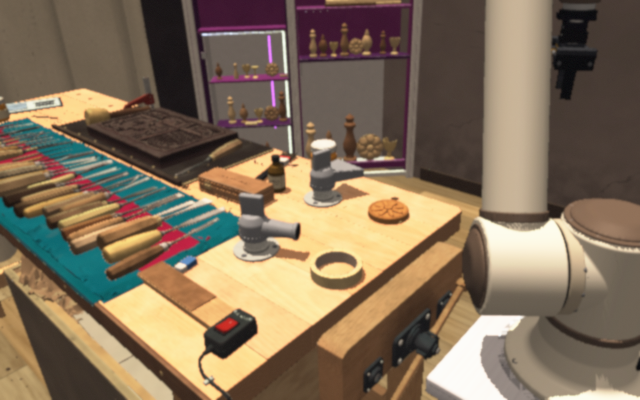

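```bash
python3 - <<'E'
from h import *
from scipy.spatial.transform import Rotation as Ro
s=bot.sense(); q=s["ee_rot"]; M=Ro.from_quat([q[1],q[2],q[3],q[0]]).as_matrix(); print(M.round(3))
c=camera("top"); m=finder.cut_out(c,"flat_nozzle")[0]; print(m["score"],px(m["position"]))
p=m["pixels"].astype(np.uint8)
v,u=np.nonzero(p); print(u.min(),u.max(),v.min(),v.max(),[ (int(v[i]),int(u[i])) for i in (u.argmax(),v.argmax())])
im=c["pixels"][:,:,::-1].copy(); cn=cv2.findContours(p,0,1)[0]
big=cv2.resize(im[100:250,320:450],None,fx=4,fy=4,interpolation=cv2.INTER_CUBIC)
for k in cn: cv2.polylines(big,[((k-[320,100])*4+2).astype(np.int32)],True,(0,255,0),1)
for i in range(0,130,10): cv2.line(big,(i*4,0),(i*4,8),(0,0,255),1)
for i in range(0,150,10): cv2.line(big,(0,i*4),(8,i*4),(0,0,255),1)
cv2.imwrite("pics/crop1.png",big)
r=finder.cut_out(c,"rosette")[0]; print("rosette",r["score"],onz(c,px(r["position"]),.022))
E
```

```text
[[-0.401 -0.    -0.916]
 [ 0.916  0.    -0.401]
 [ 0.    -1.    -0.   ]]
0.61 [389.184 152.   ]
357 410 136 174 [(136, 410), (174, 404)]
rosette 0.83 [ 0.45702181 -0.19406655  0.022     ]
```

View pics/crop1.png

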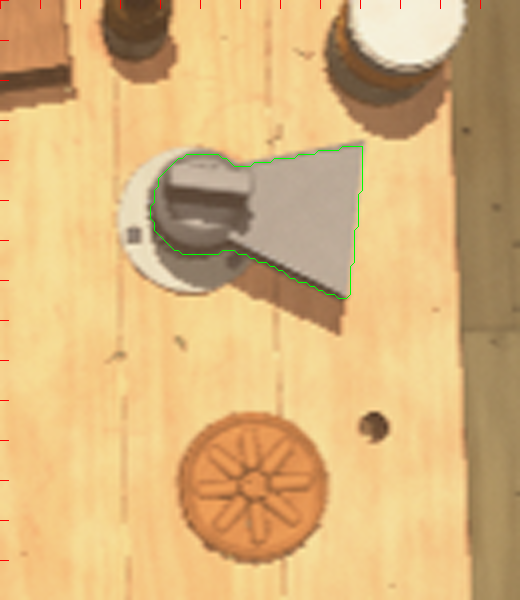

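```bash
python3 - <<'E'
from h import *
c=camera("top")
a,b=onz(c,(410.7,135.5),.062),onz(c,(407.2,174.7),.062); print(a,b,np.linalg.norm(a-b))
d=b-a; h=np.arctan2(-d[0]*-1,-d[1]) # candidate
n=np.array([d[1],-d[0]]); n/=np.linalg.norm(n)
if n[1]>0:n=-n
ax=((a+b)/2)[:2]-n*.09; print("n",n,np.degrees(np.arctan2(n[1],n[0])),"axis from rim",ax)
ros=onz(c,(383.3,221.5),.022)[:2]; print("ros",ros)
# rib triangulation
s=camera("scene"); P=[k["camera_matrix"]@np.c_[k["R"],k["t"]] for k in(c,s)]
X=cv2.triangulatePoints(P[0],P[1],np.array([374.7,142.1]),np.array([319.9,150.5]))[:,0];X=X[:3]/X[3];print("rib",X)
A=X[:2]; 
for A in (X[:2],ax): v=ros-A; print("bearing",np.degrees(np.arctan2(v[1],v[0])),np.linalg.norm(v))
E
```

```text
[ 0.64855194 -0.25231502  0.062     ] [ 0.55731323 -0.24090023  0.062     ] 0.09194997826639348
n [-0.12414121 -0.99226456] -97.13116472898828 axis from rim [ 0.61410529 -0.15730382]
ros [ 0.4513678  -0.18811333]
rib [ 0.6254324  -0.15986864  0.11965859]
bearing -170.78319950243795 0.17634128609553104
bearing -169.27962289070186 0.1656282539679948
```

Emit:
step_arm(
  rows=[
    {"travel": [0.0154, 0, -0.0335], "spin": 0, "grip": 1},
    {"travel": [0.0154, 0, -0.0335], "spin": 0, "grip": 1},
    {"travel": [0.0154, 0, -0.0335], "spin": 0, "grip": 1},
    {"travel": [0.0154, 0, -0.0335], "spin": 0, "grip": 1},
    {"travel": [0.0154, 0, -0.0335], "spin": 0, "grip": 1},
    {"travel": [0.0154, 0, -0.0335], "spin": 0, "grip": 1},
    {"travel": [0.0154, 0, -0.0335], "spin": 0, "grip": 1},
    {"travel": [0.0154, 0, -0.0335], "spin": 0, "grip": 1},
    {"travel": [0.0154, 0, -0.0335], "spin": 0, "grip": 1},
    {"travel": [0.0154, 0, -0.0335], "spin": 0, "grip": 1},
  ],
)

```text
t: 1.58
eef_pos: [0.4968, -0.2954, 0.2229]
ee_rot: [-0.387, 0.387, 0.592, -0.592]
force: [0.3, 0.2, 0.1]
width: 0.0872
```

Emit:
step_arm(
  rows=[
    {"travel": [0.0154, 0, -0.0335], "spin": 0, "grip": 1},
    {"travel": [0.0154, 0, -0.0335], "spin": 0, "grip": 1},
    {"travel": [0.0154, 0, -0.0335], "spin": 0, "grip": 1},
    {"travel": [0.0154, 0, -0.0335], "spin": 0, "grip": 1},
    {"travel": [0.0154, 0, -0.0335], "spin": 0, "grip": 1},
  ],
)

```text
t: 2.0
eef_pos: [0.6194, -0.1577, 0.2228]
ee_rot: [-0.387, 0.387, 0.592, -0.592]
force: [0.6, -0.4, 0.0]
width: 0.0871
```

Emit:
step_arm(
  rows=[
    {"travel": [0, 0, 0], "spin": -6.6, "grip": 1},
    {"travel": [0, 0, 0], "spin": -6.6, "grip": 1},
    {"travel": [0, 0, 0], "spin": -6.6, "grip": 1},
    {"travel": [0, 0, 0], "spin": -6.6, "grip": 1},
    {"travel": [0, 0, 0], "spin": -6.6, "grip": 1},
    {"travel": [0, 0, 0], "spin": -6.6, "grip": 1},
    {"travel": [0, 0, 0], "spin": -6.6, "grip": 1},
    {"travel": [0, 0, 0], "spin": -6.6, "grip": 1},
    {"travel": [0, 0, 0], "spin": -6.6, "grip": 1},
    {"travel": [0, 0, 0], "spin": 0, "grip": 1},
  ],
)

```text
t: 2.83
eef_pos: [0.6184, -0.1593, 0.2226]
ee_rot: [0.042, -0.042, -0.706, 0.706]
force: [-0.9, 0.3, -0.2]
width: 0.087
```

```bash
cat >> h.py <<'E'
from scipy.spatial.transform import Rotation as Ro
def tool():
    s=bot.sense(); q=s["ee_rot"]; M=Ro.from_quat([q[1],q[2],q[3],q[0]]).as_matrix()
    print("t",s["t"],"pos",s["eef_pos"].round(4) if hasattr(s["eef_pos"],"round") else s["eef_pos"],"yaw",np.degrees(np.arctan2(M[1,0],M[0,0])).round(2),"w",s["width"],"F",np.round(s["force"],1),"M",np.round(s["moment"],2),"q",np.round(s["joint_positions"],2))
    return s,M
E
python3 - <<'E'
from h import *
s,M=tool()
c=camera("scene"); im=c["pixels"][:,:,::-1]
cv2.imwrite("pics/s1.png",cv2.resize(im[60:260,200:440],None,fx=3,fy=3,interpolation=cv2.INTER_CUBIC))
for P in ([.618,-.159,.12],list(s["eef_pos"])):
    p=c["camera_matrix"]@(c["R"]@P+c["t"]); print((p[:2]/p[2]-[200,60])*3)
for r in finder.landmark_of(c,"flat_rib")[:1]: print(r["score"],px(r["position"]))
E
```

```text
t 2.8333 pos [ 0.6184 -0.1593  0.2226] yaw 173.17 w 0.08697467271869437 F [-0.9  0.3 -0.2] M [ 0.09  0.03 -0.03] q [ 0.    0.41  0.04  0.   -1.21 -0.12]
[368.99463447 273.73611675]
[364.70471573 140.80483611]
0.93 [318.016 151.92 ]
```

View pics/s1.png

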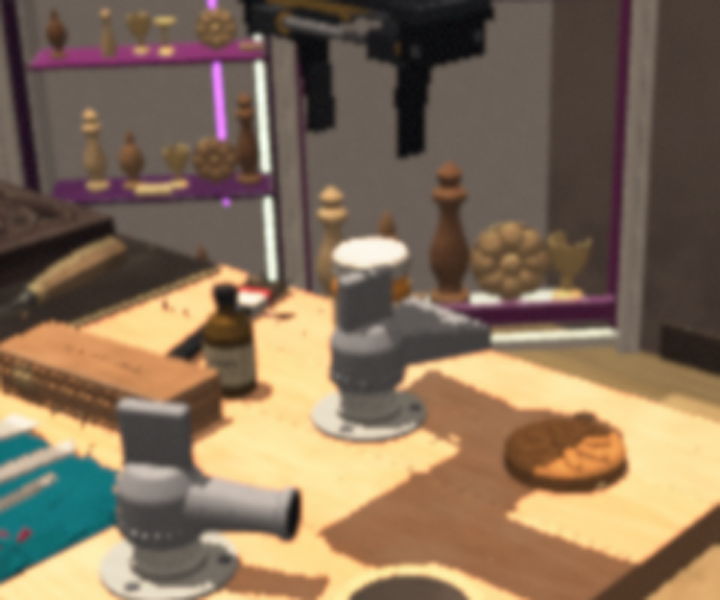

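The rib top is at about (366, 275) in the crop, against a predicted (369, 274). The gripper is centred above it with the jaws across its thickness, so I'll descend and grip.

Emit:
step_arm(
  rows=[
    {"travel": [0, 0.028, 0], "spin": 0, "grip": 1},
    {"travel": [0, 0.028, 0], "spin": 0, "grip": 1},
    {"travel": [0, 0.025, 0], "spin": 0, "grip": 1},
    {"travel": [0, 0.025, 0], "spin": 0, "grip": 0.3},
    {"travel": [0, 0.02, 0], "spin": 0, "grip": 0},
    {"travel": [0, 0, 0], "spin": 0, "grip": -0.3},
    {"travel": [0, 0, 0], "spin": 0, "grip": -0.5},
  ],
)

```text
t: 3.52
eef_pos: [0.618, -0.1594, 0.0958]
ee_rot: [0.044, -0.042, -0.706, 0.706]
force: [0.6, -0.9, 0.2]
width: 0.0681
```

Emit:
step_arm(
  rows=[
    {"travel": [0, 0, 0], "spin": 0, "grip": -1},
    {"travel": [0, 0, 0], "spin": 0, "grip": -1},
    {"travel": [0, 0, 0], "spin": 0, "grip": -1},
    {"travel": [0, 0, 0], "spin": 0, "grip": -1},
  ],
)

```text
t: 3.85
eef_pos: [0.6191, -0.1593, 0.098]
ee_rot: [-0.042, 0.044, 0.706, -0.706]
force: [-0.5, -1.1, -0.4]
width: 0.042
```

```bash
python3 -c "
from h import *
tool()"
```

```text
t 3.85 pos [ 0.6191 -0.1593  0.098 ] yaw 173.04 w 0.04199577681323763 F [-0.5 -1.1 -0.4] M [ 0.08  0.13 -0.04] q [ 0.    0.51 -0.12  0.   -0.94 -0.12]
```

Emit:
step_arm(
  rows=[
    {"grip": -1, "travel": [0, 0, 0], "spin": 0},
    {"grip": -1, "travel": [0, 0, 0], "spin": 0},
    {"grip": -1, "travel": [0, 0, 0], "spin": 0},
    {"grip": -1, "travel": [0, 0, 0], "spin": 0},
    {"grip": -1, "travel": [0, 0, 0], "spin": 0},
    {"grip": -1, "travel": [0, 0, 0], "spin": 0},
  ],
)

```text
t: 4.35
eef_pos: [0.6206, -0.1595, 0.0969]
ee_rot: [0.041, -0.044, -0.706, 0.706]
force: [5.0, -0.3, -1.7]
width: 0.0138
```

```bash
python3 -c "
from h import *
tool()"
```

```text
t 4.35 pos [ 0.6206 -0.1595  0.0969] yaw 173.08 w 0.013825028184523374 F [ 5.  -0.3 -1.7] M [-0.31 -1.23 -0.01] q [ 0.    0.52 -0.12  0.   -0.93 -0.12]
```

Emit:
step_arm(
  rows=[
    {"grip": -1, "travel": [-0.002, 0, 0], "spin": 0},
    {"grip": -1, "travel": [0, 0.0002, 0], "spin": 5},
    {"grip": -1, "travel": [0, 0.0002, 0], "spin": 5},
    {"grip": -1, "travel": [0, 0.0002, 0], "spin": 5},
    {"grip": -1, "travel": [0, 0.0002, 0], "spin": 5},
    {"grip": -1, "travel": [0, 0.0002, 0], "spin": 5},
    {"grip": -1, "travel": [0, 0.0002, 0], "spin": 5},
    {"grip": -1, "travel": [0, 0, 0], "spin": 0},
  ],
)

```text
t: 5.02
eef_pos: [0.6195, -0.1591, 0.0958]
ee_rot: [0.225, -0.224, -0.67, 0.67]
force: [-2.8, 1.7, 4.4]
width: 0.0138
```

```bash
python3 -c "
from h import *
tool()"
```

```text
t 5.0167 pos [ 0.6195 -0.1591  0.0958] yaw 142.96 w 0.013845441190683087 F [-2.8  1.7  4.4] M [ 0.79  0.69 -0.1 ] q [ 0.    0.52 -0.11 -0.   -0.94 -0.65]
```

Emit:
step_arm(
  rows=[
    {"grip": -1, "travel": [0, 0.0002, 0], "spin": 5.4},
    {"grip": -1, "travel": [0, 0.0002, 0], "spin": 5.4},
    {"grip": -1, "travel": [0, 0.0002, 0], "spin": 5.4},
    {"grip": -1, "travel": [0, 0.0002, 0], "spin": 5.4},
    {"grip": -1, "travel": [0, 0.0002, 0], "spin": 5.4},
    {"grip": -1, "travel": [0, 0.0002, 0], "spin": 5.4},
    {"grip": -1, "travel": [0, 0.0002, 0], "spin": 5.4},
    {"grip": -1, "travel": [0, 0.0002, 0], "spin": 5.4},
    {"grip": -1, "travel": [0, 0, 0], "spin": 0},
  ],
)

```text
t: 5.77
eef_pos: [0.6186, -0.1576, 0.0944]
ee_rot: [0.457, -0.454, -0.541, 0.541]
force: [-4.9, 7.5, 6.8]
width: 0.0137
```

```bash
python3 - <<'E'
from h import *
tool()
c=camera("top"); im=c["pixels"][:,:,::-1]
big=cv2.resize(im[100:250,320:450],None,fx=4,fy=4,interpolation=cv2.INTER_CUBIC); cv2.imwrite("pics/t2.png",big)
E
```

```text
t 5.7667 pos [ 0.6186 -0.1576  0.0944] yaw 99.81 w 0.013706977117767746 F [-4.9  7.5  6.8] M [ 2.28  1.34 -0.13] q [ 0.    0.52 -0.12 -0.   -0.94 -1.4 ]
```

View pics/t2.png

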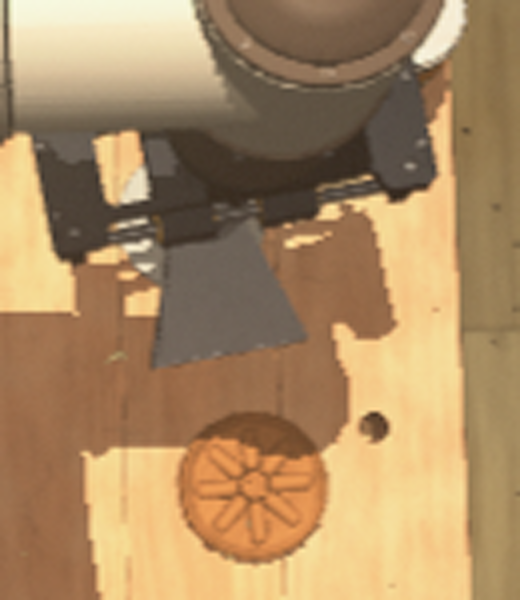

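```bash
python3 - <<'E'
from h import *
c=camera("top")
a,b=onz(c,(358.,192.),.060)[:2],onz(c,(396.6,184.7),.060)[:2]
d=b-a; n=np.array([d[1],-d[0]]);n/=np.linalg.norm(n); n*=-np.sign(n[0])
ros=onz(c,(383.3,221.5),.022)[:2]; m=(a+b)/2; v=ros-m
print(np.linalg.norm(d),np.degrees(np.arctan2(n[1],n[0])),"axis",m-n*.09,"lateral",n[0]*v[1]-n[1]*v[0],"ahead",v@n)
for A in(m-n*.09,np.array([.6195,-.1593])): w=ros-A; print(np.degrees(np.arctan2(w[1],w[0])), n[0]*w[1]-n[1]*w[0])
E
```

```text
0.09027825737748789 -170.53335966032506 axis [ 0.61633346 -0.15690988] lateral 0.0036460546260721656 ahead 0.07785121678630365
-169.2889796748822 0.0036460546260721725
-170.27551065227863 0.0007676756245380695
```

The mouth points to within 4 mm of the rosette's middle (rim edge from (152,368) to (307,339) in the crop, rosette at (254,487)). Now I'll let go and lift.

Emit:
step_arm(
  rows=[
    {"grip": -0.4, "travel": [0, 0, 0], "spin": 0},
    {"grip": 0.3, "travel": [0, 0, 0], "spin": 0},
    {"grip": 0.3, "travel": [0, 0, 0], "spin": 0},
    {"grip": 0.3, "travel": [0, 0, 0], "spin": 0},
    {"grip": 0.3, "travel": [0, 0, 0], "spin": 0},
    {"grip": 0.3, "travel": [0, 0, 0], "spin": 0},
  ],
)

```text
t: 6.37
eef_pos: [0.6203, -0.1598, 0.0935]
ee_rot: [0.455, -0.455, -0.541, 0.541]
force: [0.6, 0.1, 0.5]
width: 0.0457
```

```bash
python3 -c "
from h import *
tool()"
```

```text
t 6.3667 pos [ 0.6203 -0.1598  0.0935] yaw 99.85 w 0.045712814471946146 F [0.6 0.1 0.5] M [-0.01  0.   -0.  ] q [ 0.    0.52 -0.12  0.   -0.93 -1.4 ]
```

Emit:
step_arm(
  rows=[
    {"grip": 0.3, "travel": [0, -0.02, 0], "spin": 0},
    {"grip": 0.3, "travel": [0, -0.03, 0], "spin": 0},
    {"grip": 0.3, "travel": [0, -0.035, 0], "spin": 0},
    {"grip": 0.3, "travel": [0, -0.035, 0], "spin": 0},
    {"grip": 0.3, "travel": [-0.03, 0, 0], "spin": 0},
    {"grip": 0.3, "travel": [-0.035, 0, 0], "spin": 0},
    {"grip": 0.3, "travel": [-0.035, 0, 0], "spin": 0},
    {"grip": 0.3, "travel": [-0.035, 0, 0], "spin": 0},
    {"grip": 0.3, "travel": [-0.035, 0, 0], "spin": 0},
    {"grip": 0.3, "travel": [-0.035, 0, 0], "spin": 0},
  ],
)

```text
t: 7.2
eef_pos: [0.6554, -0.3632, 0.2136]
ee_rot: [0.455, -0.455, -0.541, 0.541]
force: [1.0, 1.2, -0.0]
width: 0.0566
```

Emit:
step_arm(
  rows=[
    {"grip": 0.3, "travel": [0, 0, 0], "spin": 0},
    {"grip": 0.3, "travel": [0, 0, 0], "spin": 0},
    {"grip": 0.3, "travel": [0, 0, 0], "spin": 0},
  ],
)

```text
t: 7.45
eef_pos: [0.6551, -0.3616, 0.2131]
ee_rot: [0.456, -0.455, -0.541, 0.541]
force: [0.9, 0.9, -0.5]
width: 0.0564
```

```bash
python3 - <<'E'
from h import *
tool()
c=camera("top"); im=c["pixels"][:,:,::-1]
r=finder.landmark_of(c,"round_mouth")[0]; print("round",r["score"],px(r["position"]))
big=cv2.resize(im[100:250,250:450],None,fx=4,fy=4,interpolation=cv2.INTER_CUBIC); cv2.imwrite("pics/t3.png",big)
E
```

```text
t 7.45 pos [ 0.6551 -0.3616  0.2131] yaw 99.82 w 0.05639583929695287 F [ 0.9  0.9 -0.5] M [-0.02 -0.03 -0.02] q [-0.29  0.61  0.36 -0.   -1.32 -1.11]
round 0.6 [277.824 206.32 ]
```

View pics/t3.png

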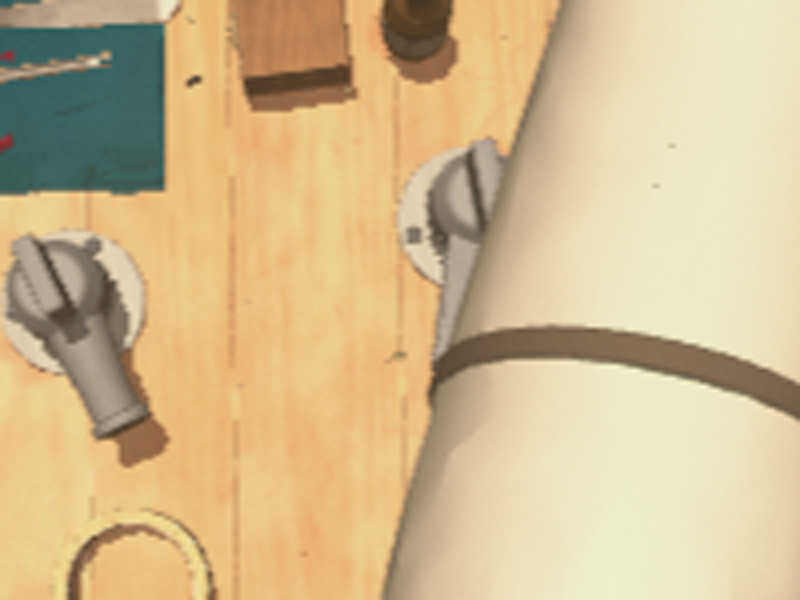

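Emit:
step_arm(
  rows=[
    {"grip": 0.3, "travel": [-0.025, 0, 0.03], "spin": 0},
    {"grip": 0.3, "travel": [-0.025, 0, 0.03], "spin": 0},
    {"grip": 0.3, "travel": [-0.025, 0, 0.03], "spin": 0},
    {"grip": 0.3, "travel": [-0.025, 0, 0.03], "spin": 0},
    {"grip": 0.3, "travel": [-0.025, 0, 0.03], "spin": 0},
    {"grip": 0.3, "travel": [-0.025, 0, 0.03], "spin": 0},
    {"grip": 0.3, "travel": [-0.025, 0, 0.03], "spin": 0},
    {"grip": 0.3, "travel": [-0.025, 0, 0.03], "spin": 0},
    {"grip": 0.3, "travel": [0, 0, 0], "spin": 0},
    {"grip": 0.3, "travel": [0, 0, 0], "spin": 0},
  ],
)

```text
t: 8.38
eef_pos: [0.4519, -0.6002, 0.2141]
ee_rot: [-0.456, 0.456, 0.541, -0.541]
force: [0.0, 0.4, -0.5]
width: 0.0566
```

```bash
python3 - <<'E'
from h import *
tool()
c=camera("top"); im=c["pixels"][:,:,::-1]
big=cv2.resize(im[100:250,250:450],None,fx=4,fy=4,interpolation=cv2.INTER_CUBIC); cv2.imwrite("pics/t4.png",big)
E
```

```text
t 8.3833 pos [ 0.4519 -0.6002  0.2141] yaw 99.72 w 0.05663684440962081 F [ 0.   0.4 -0.5] M [ 0.06 -0.03  0.  ] q [-0.71  0.61  0.37 -0.   -1.33 -0.69]
```

View pics/t4.png

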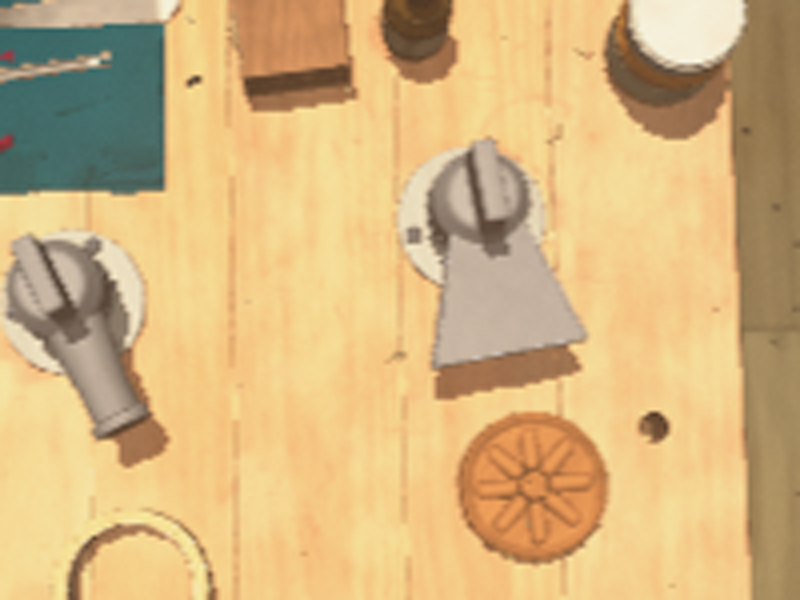

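The flat mouth's rim runs from (433,368) to (587,340) in this crop, the same place as before I let go. The line out of its middle goes to the rosette at (534,487), and the round nozzle still looks as it did at the start. I'll hand it in.

```bash
python3 -c "
from plant import bot
print(bot.job_done())"
```

```text
the job is handed in; nothing more can be done
None
```

I turned the flat nozzle about 73° clockwise by its rib, let go, moved the arm clear and handed the job in about 8.4 s into the run.

- **Aim:** while the nozzle was still gripped, the top camera put the line out of its mouth 1–4 mm from the rosette's middle; the limit is 32 mm. In the last picture, after release, the mouth's rim is in the same place to within a pixel.
- **Round nozzle:** it looks unmoved in the last picture, with its mouth at about pixel (280, 205), as at the start. The network's point for this mouth shifted about 6 pixels between its two readings (scores 0.87 and 0.60). The picture shows no such move, so I took the second reading as network error.
- **Axis position:** the estimates of the flat nozzle's screw axis disagreed by up to about 1 cm. That changes the aim by only about 1.5°.
- **Contact:** the robot was touching nothing at the end, and the largest force I read was about 11 N, while turning.

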